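# Take a contact cassette out of a mould's connector box

### The job

Take the loosened keeper strap off the connector box on the mould and lay it flat, lengthwise, in the long empty compartment of the parts tray, setting it down rather than dropping it. Then pinch the two side catches of the cassette that was under the strap and lift it straight out of its bay. Finish while holding it: upright and still, both catches still pinched in, its foot about 5 cm above the box, with the other cassette left seated and the other things left where they lie.

Things in the scene. Friction and masses are not known exactly. Their poses are not given: they have to be found in the camera images.
- cassette_center (a point): middle of the cassette to take out (34 mm above its foot): of two equal ones, the one under the keeper strap, in either bay. Grey plastic block 34 (x) x 30 (y, upper half 38) x 68 mm (z), contact pins on top, about 110 g; x away from the robot, z up. A black sprung catch on its -x and +x side. Seated, its top is 34 mm above the box's rim; lifted straight up it is free after 34 mm. 1 mm play in the bay
- cassette_near (a joint): angle of the catch lever on the cassette's -x side (robot's side), rad: 0 standing off, its hook under the box's lip; 0.17 pressed in against its stop; the hook is clear of the lip beyond about 0.12. Lever 18 mm wide, hinged 4 mm above the cassette's foot; its spring resists with 2 N at first, 6 N at the stop (at pad height) and pushes it back out when let go
- cassette_far (a joint): the same for the catch on the cassette's +x side
- cassette_near_pad (a point): middle of the outer face of the -x catch's thumb pad, 56 mm above the cassette's foot (22 mm above the rim), 30 mm from its middle; the pad can be pressed from 4 to 32 mm above the rim. At rest the pads lean out 0.17 rad: 60 mm over their middles, 63 mm over their tops. Both pressed home they are upright, 41 mm over the outside, and carry the cassette
- cassette_far_pad (a point): the same for the catch on the cassette's +x side
- strap_center (a point): middle of the keeper strap, half-way through it: flat steel bar 20 (x) x 84 (y) x 5 mm (z), about 55 g, a slot 9 mm wide at each end. At the start it lies level over its cassette's middle, underside 7 mm above the cassette's top, loose on two standoffs with upright 6 mm studs 66 mm apart that stand 7 mm out above it; nuts already off, it lifts straight up
- mould: steel mould half on the bench, fixed: 128 (x) x 246 mm (y), 150 mm high; origin on the bench under its middle, x away from the robot, z up. On top the grey metal connector box, 70 (x) x 152 mm (y), rim 190 mm above the bench, bays at y = +33 and -33 mm, standoffs with studs at y = 0, +66, -66 mm up to 243 mm. Lifting eyes at y = +100, -100 mm up to 200 mm
- cassette2_center (a point): middle of the other, equal cassette, which stays seated in the other bay
- tray_long (a point): middle of the floor of the long empty compartment of the grey parts tray (fixed): inside 112 mm (x, its length) x 72 mm (y), floor 3 mm above the bench, walls 14 mm high above the floor, 4 mm thick. Two short compartments with small parts lie on its +y side
- nut_a: knurled brass nut of the straps, 18 mm across, 12 mm high, standing in a short compartment of the tray; leave it
- nut_b: the second knurled brass nut, beside the first; leave it
- corner_bracket: flat L-shaped steel corner bracket, 36 x 36 x 4 mm, in the other short compartment; leave it
- spare_ring_mid (a point): middle of a spare steel locating ring, 90 mm outside, 40 mm bore, 12 mm high, lying on the bench left of the mould; leave it
- hex_key: L-shaped hex key, 150 x 43 mm, 6 mm thick, lying on the bench beyond the mould; leave it
- grease: jar of grease, 60 mm across, 65 mm high, on the bench beyond the tray; leave it
- eye_bolt: loose lifting eye bolt, about 85 mm long, 32 mm high, lying on the bench between tray and mould, towards the robot; leave it
Things that resemble listed ones, but are neither listed nor needed, are in the scene too. What is meant by the part that bears strap_center is not brown, purple or yellow, and is the larger of those in its own colour.

How it is judged (in metres and radians):
On the way, in this order (a step that is already met when the one before it is completed fails the run):
1. the strap lies flat and lengthwise on the floor of the tray's long compartment, let go and at rest (x of strap_center in the frame of tray_long between -0.02 and 0.02 m and y of strap_center in the frame of tray_long between -0.03 and 0.03 m and z of strap_center in the frame of tray_long below 0.0055 m and angle between the z axis of strap_center and the z axis of tray_long, either way round below 0.08 rad and angle between the y axis of strap_center and the x axis of tray_long, either way round below 0.3 rad and contact force between the fingers and strap below 0.05 N and linear speed of strap below 0.02 m/s), for 0.2 s.
2. then both catches are pinched in and the cassette is on its way out of the bay (value of joint each of cassette_near, cassette_far above 0.12 rad and z of cassette_center in the frame of mould above 0.205 m), for 0.2 s.
At the end, for the whole second after the job is handed in: Strap flat, let go and at rest on the long compartment's floor, within 20/30 mm along/across of its middle and 0.3 rad. Cassette held still, 60 mm or more above its seat, upright to 0.2 rad, both catches beyond 0.12 rad, touching nothing else. Neighbour moved under 5 mm, the rest under 20 mm (all of step 1 and value of joint each of cassette_near, cassette_far above 0.12 rad and distance of each of nut_a, nut_b, corner_bracket, spare_ring_mid, hex_key, grease, eye_bolt from where it was at the start of the episode below 0.02 m and z of cassette_center in the frame of mould above 0.25 m and angle between cassette_center's own z axis and vertical below 0.2 rad and linear speed of cassette below 0.03 m/s and angular speed of cassette below 0.2 rad/s and contact force between the fingers and cassette above 2 N and contact force between cassette and mould below 0.05 N and contact force between cassette and cassette2 below 0.05 N and contact force between cassette and tray below 0.05 N and distance of cassette2_center from where it was at the start of the episode below 0.005 m); the arm keeps its last pose, push and grip.
It fails at once if the strap is dropped (falls free, faster than 0.6 m/s) (linear speed of strap above 0.6 m/s and contact force between the fingers and strap below 0.02 N).
It fails at once if the other cassette is pulled up or shifted by more than 8 mm (distance of cassette2_center from where it was at the start of the episode above 0.008 m).
It fails at once if a bystander is pushed by more than 30 mm (distance of any of nut_a, nut_b, corner_bracket, spare_ring_mid, hex_key, grease, eye_bolt from where it was at the start of the episode above 0.03 m).
It also fails if it takes over 61 s, if anything falls off the work surface, if the arm or the gripper's body presses on something with over 40 N, if the wrist force passes 120 N, or if a joint passes its speed limit or range.

### The arm

A 7-joint arm with a two-finger parallel gripper is mounted at the origin on the work surface. World frame = base frame: x ahead of the robot, y to its left, z up, the work surface at z = 0. Lengths are in m, angles in degrees, forces in N, time in s.
With the tool pointing down it reaches from about 0.4 to 0.9 m from the base axis. Payload 5.5 kg.
Tool frame: the origin (TCP) lies midway between the tips of the shut fingers; the grasp point (between the pads) lies 19 mm behind it; z points along the fingers, y is the line along which they close (so a half turn about z gives the same grasp; the last joint's range is limited). The gripper opens to 92 mm and grips with 3 to 60 N. Pads are 19 mm wide; open, the fingers measure 130 mm over their backs; the gripper's body (75 mm by 190 mm) begins 47 mm behind the grasp point.
Start: joints at [-50.466, 28.699, -24.465, 88.831, 12.651, 65.22, -12.049], TCP at [0.269, 0.592, 0.191] pointing down, gripper open.
Joint ranges: [-164.97, 164.97], [-17.58, 116.51], [-87.97, 89.64], [11.32, 138.91], [-80.73, 260.73], [10.89, 115.49], [-147.41, 147.41]. Speed limits (degrees/s): [147.25, 147.25, 180, 180, 180, 180, 180].

### API

Orientations are given as a 3x3 rotation matrix whose columns are the frame's x, y, z axes.
In Python, from rig import manip gives the robot as it stands.
- The arm moves only by the tool apply_moves, never from a script. Its argument "moves" is a list of rows, each a list of 7 numbers: the shift along the tool's x, y, z in mm, then the turn, a rotation vector about the tool's x, y, z in rad, then the finger opening in mm, from 0 to 91.8. In form: [[tx, ty, tz, rx, ry, rz, fingers], ...]. A call has 1 to 5 rows; each row is the pose to reach, as a shift and turn from the pose commanded when the call began, along the tool's axes at that moment; what a row does not reach only later rows make up. A row lasts 1/12 s, in which the tool goes at most 41.7 mm and 7.16 degrees, less where a joint would pass 70% of its speed; a pose out of reach is approached as far as the arm can. A call with a gripper value outside its range is refused whole. The fingers move at their own pace and stop on an object; "newtons" is the grip in N (left out, the last holds). Time passes only in rows, so rows that repeat a pose let the fingers close. It gives the time, the measured TCP pose, the force, the opening and the grip force at its end, in the units of the state.
- manip.observe(): the state, without advancing time (a new reading comes with each control period).
- manip.read_camera(name): name is "scene" or "side" or "wrist"; returns a dict with "image" (384x512x3 uint8, red, green, blue), "mtx" (3x3 intrinsics, pixels), "k1" (the pictures are not rectified: a ray, as slopes to the right and down, at radius r is drawn at 1 + k1 r^2 times it, then the intrinsics apply), "world_from_camera" (4x4, takes a point from camera to world coordinates). Camera axes: x right, y down, z forward; pixel columns grow to the right and rows downward; lengths in m; the calibration is good to about 2 mm. A picture is of the moment at which its call begins. There is no depth.
- manip.job_done(): hands the job in; it is judged then, once.
Trained networks look in the newest picture that a camera, given by its name, has taken for a name from the list of things; names that differ only in an ending like _2 or _b are one class to them, and where a whole thing is asked for, a point or a joint stands for the part that bears it (a point fixed in the world has none). Each returns a list of dicts, best first, with "conf" (0 to 1); they miss things now and then, are a little off and sometimes report something else, mostly with a low value. They report only what shows in the picture. A call takes as long as a camera call. They do not tell look-alikes from the thing itself.
- manip.boxes_of(camera, query): "location" ([x, y, z] in m, in world coordinates, good to about 4 mm: the middle of the surface that is visible of it).
- manip.outline_of(camera, query): "pixels" (384x512 bool, what is visible of it).
- manip.landmark_of(camera, query): "location" ([x, y, z] in m, in world coordinates, good to about 4 mm: a listed point, or the origin of a listed thing).
The state is a dict: "clock": time; "joint_pos": joint angles; "qd": joint speeds; "tau": joint torques, N m; "eef_pos": TCP position; "ee_rot": TCP orientation; "contact_force": force on the tool from outside, world axes, zero at the start; "wrist_torque": the same for the moment, N m; "finger_gap": finger opening in m; "gripper_force": force on a finger pad.
Only numpy, scipy, OpenCV 4.12 (cv2) and the standard library are available. Lean on these libraries where they do the work, as an engineer would, in place of code of your own. Each camera call takes 0.05 s, during which the arm holds its last target. There are 200 camera calls.

## Working session

There is one attempt and no reset: what is moved stays moved. The work goes in short steps, Python scripts to look and compute and a tool call to move; the robot and the scene stay as the last step left them, time stands still between calls to the robot, and variables do not carry over. Pictures are saved under pics/ and viewed, at most 10 in all, crops included, and the job is handed in when it is done.

Besides the shell and the picture viewer there is one more tool, called after "Request:" as a command line: name --pt "numbers of a row" for each row, then --argument value for the rest. apply_moves: Moves the arm, as the interface text tells. Its arguments: {"type":"object","properties":{"moves":{"type":"array","items":{"type":"array","items":{"type":"number"}}},"newtons":{"type":"number"}},"required":["moves"]}

```bash
mkdir -p pics; cat > h.py <<'E'
from rig import manip
import numpy as np, cv2
def pic(cam,name=None):
    d=manip.read_camera(cam)
    if name: cv2.imwrite('pics/'+name,d['image'][:,:,::-1])
    return d
def proj(d,p):
    T=np.linalg.inv(d['world_from_camera']); c=T[:3,:3]@np.array(p)+T[:3,3]
    s=c[:2]/c[2]; s=s*(1+d['k1']*(s@s)); return (d['mtx']@[s[0],s[1],1])[:2]
def ray(d,uv):
    K=np.array(d['mtx']); m=np.linalg.inv(K)@[uv[0],uv[1],1]; s0=m[:2]; s=s0.copy()
    for _ in range(20): s=s0/(1+d['k1']*(s@s))
    W=np.array(d['world_from_camera']); v=W[:3,:3]@[s[0],s[1],1]; return W[:3,3],v/np.linalg.norm(v)
def tri(rs):
    A=np.zeros((3,3));b=np.zeros(3)
    for o,v in rs:
        P=np.eye(3)-np.outer(v,v);A+=P;b+=P@o
    x=np.linalg.solve(A,b); return x,[np.linalg.norm((np.eye(3)-np.outer(v,v))@(x-o)) for o,v in rs]
def onz(d,uv,z):
    o,v=ray(d,uv); return o+v*(z-o[2])/v[2]
E
python3 - <<'E'
from h import *
np.set_printoptions(precision=3,suppress=True)
ds={}
for c in ['scene','side']:
    ds[c]=pic(c,c+'0.png')
    for q in ['strap_center','cassette_center','tray_long','mould','cassette_near_pad','cassette_far_pad','spare_ring_mid','hex_key','grease','eye_bolt','nut_a']:
        for r in manip.landmark_of(c,q)[:3]:
            print(c,q,round(r['conf'],2),np.array(r['location']),proj(ds[c],r['location']).round())
s=manip.observe();print(s['clock'],s['eef_pos'],s['ee_rot'])
a=np.hstack([ds['scene']['image'],ds['side']['image']])[:,:,::-1]
E
```

```text
scene strap_center 0.62 [ 0.48   0.29  -0.001] [336. 228.]
scene strap_center 0.59 [0.579 0.134 0.23 ] [282. 177.]
scene strap_center 0.55 [ 0.409 -0.092  0.001] [232. 188.]
scene cassette_center 0.5 [0.581 0.139 0.194] [283. 188.]
scene tray_long 0.9 [ 0.558 -0.357  0.004] [143. 196.]
scene mould 0.83 [ 0.581  0.101 -0.003] [268. 235.]
scene mould 0.23 [0.576 0.133 0.232] [282. 175.]
scene cassette_far_pad 0.5 [0.61  0.135 0.217] [278. 187.]
scene spare_ring_mid 0.83 [0.462 0.409 0.006] [375. 232.]
scene hex_key 0.7 [ 0.761 -0.092  0.001] [184. 259.]
scene grease 0.62 [ 0.706 -0.253 -0.002] [146. 233.]
scene eye_bolt 0.72 [0.581 0.136 0.23 ] [282. 177.]
scene eye_bolt 0.46 [ 0.409 -0.092  0.001] [232. 188.]
side strap_center 0.89 [0.659 0.341 0.004] [202. 315.]
side strap_center 0.62 [0.728 0.117 0.002] [206. 243.]
side strap_center 0.55 [ 0.425  0.15  -0.002] [323. 273.]
side cassette_center 0.72 [0.581 0.134 0.188] [261. 195.]
side tray_long 0.75 [ 0.555 -0.357  0.005] [302. 158.]
side mould 0.68 [ 0.764 -0.092 -0.002] [217. 196.]
side mould 0.64 [0.582 0.104 0.002] [263. 249.]
side cassette_near_pad 0.46 [0.554 0.138 0.216] [273. 187.]
side cassette_far_pad 0.6 [0.607 0.132 0.215] [250. 183.]
side spare_ring_mid 0.57 [0.456 0.418 0.007] [291. 365.]
side hex_key 0.55 [ 0.763 -0.091  0.   ] [217. 196.]
side grease 0.67 [ 0.703 -0.256  0.001] [251. 169.]
side grease 0.22 [ 0.59  -0.296  0.008] [288. 165.]
side eye_bolt 0.84 [ 0.414 -0.092 -0.001] [337. 214.]
1.2 [0.269 0.592 0.191] [[-0.91   0.414 -0.   ]
 [ 0.414  0.91   0.   ]
 [ 0.    -0.    -1.   ]]
```

View pics/scene0.png

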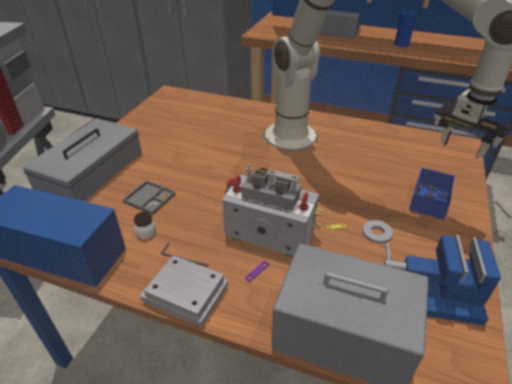

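View pics/side0.png

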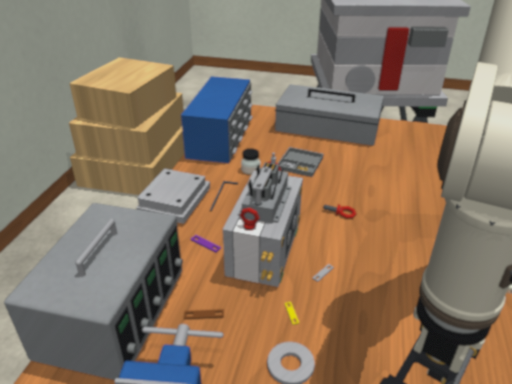

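The scene view shows the keeper strap candidates: on the box (scene 282,177), a small grey one (side 322,272), yellow (scene 336,227), purple (scene 257,271) and brown (side 204,314). By the description it is the one on the box, in the y=+33 bay. The tray is at scene (149,196). I'll check that choice in a close crop.

```bash
cat >> h.py <<'E'
from scipy.spatial.transform import Rotation as Rn
def go(p,yaw):  # yaw = heading of tool y axis (deg), tool down
    s=manip.observe(); R=np.array(s['ee_rot']); a=np.radians(yaw)
    y=np.array([np.cos(a),np.sin(a),0]);z=np.array([0,0,-1.]);T=np.c_[np.cross(y,z),y,z]
    print('t',round(s['clock'],2),'shift mm',(R.T@(np.array(p)-s['eef_pos'])*1000).round(1),'rot',Rn.from_matrix(R.T@T).as_rotvec().round(4))
E
python3 - <<'E'
from h import *
a=cv2.imread('pics/scene0.png')[150:260,205:335];b=cv2.imread('pics/side0.png')[150:290,210:350]
a=cv2.resize(a,(390,330),interpolation=3);b=cv2.resize(b,(390,390),interpolation=3)
o=np.zeros((390,780,3),np.uint8);o[:330,:390]=a;o[:,390:]=b;cv2.imwrite('pics/crop1.png',o)
go([.58,.134,.42],0);go([.58,.134,.42],180)
E
```

```text
t 1.2 shift mm [-472.5 -287.9 -229.4] rot [-0.     -0.      1.1441]
t 1.2 shift mm [-472.5 -287.9 -229.4] rot [ 0.     -0.     -1.9975]
```

View pics/crop1.png

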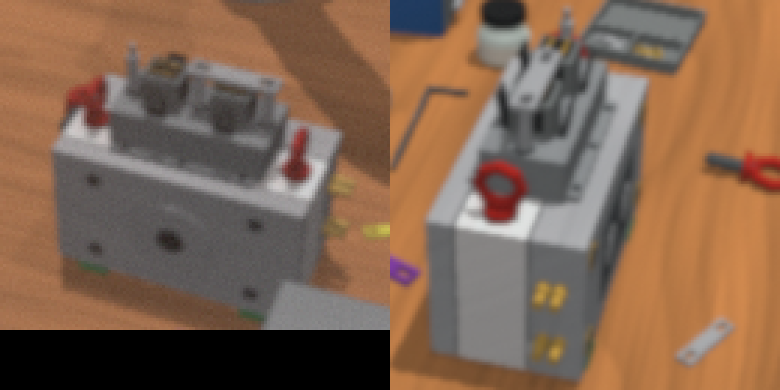

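The crop confirms it: a grey strap sits on two studs over the +y bay (crop 235,80 and 530,85). The grey one on the bench is smaller. Moving now.

Request:
apply_moves --pt "-20 -12 -32 0 0 0.12 90" --pt "-50 -30 -60 0 0 0.24 90" --pt "-80 -50 -88 0 0 0.36 90" --pt "-112 -70 -106 0 0 0.48 90" --pt "-145 -90 -124 0 0 0.6 90"

```text
clock: 1.62
eef_pos: [0.36, 0.4552, 0.3131]
ee_rot: [[-0.514, 0.858, 0.001], [0.858, 0.514, 0.002], [0.001, 0.002, -1.0]]
contact_force: [1.1, 0.1, -0.1]
finger_gap: 0.0901
gripper_force: 0.0
```

```bash
python3 -c "
from h import *
go([.54,.134,.42],0)"
```

```text
t 1.62 shift mm [-367.9  -10.4 -107.4] rot [ 0.0013 -0.0015  0.5396]
```

Request:
apply_moves --pt "-40 -1 -12 0 0 0.11 90" --pt "-80 -2 -24 0 0 0.22 90" --pt "-118 -3 -36 0 0 0.33 90" --pt "-156 -4 -48 0 0 0.44 90" --pt "-195 -5 -60 0 0 0.54 90"

```text
clock: 2.03
eef_pos: [0.4568, 0.2847, 0.3722]
ee_rot: [[0.001, 1.0, 0.001], [1.0, -0.001, 0.001], [0.001, 0.001, -1.0]]
contact_force: [0.6, 0.6, -0.4]
finger_gap: 0.0901
gripper_force: 0.0
```

```bash
python3 -c "
from h import *
go([.54,.134,.42],0)"
```

```text
t 2.03 shift mm [-150.6   83.4  -47.9] rot [ 0.0006 -0.0006 -0.0011]
```

Request:
apply_moves --pt "-36 20 -12 0 0 0 90" --pt "-72 40 -24 0 0 0 90" --pt "-108 60 -36 0 0 0 90" --pt "-140 78 -46 0 0 0 90" --pt "-150 83 -48 0 0 0 90"

```text
clock: 2.45
eef_pos: [0.5435, 0.1288, 0.4213]
ee_rot: [[0.006, 1.0, 0.005], [1.0, -0.006, -0.003], [-0.003, 0.005, -1.0]]
contact_force: [0.2, -0.9, -0.9]
finger_gap: 0.0896
gripper_force: 0.0
```

```bash
python3 - <<'E'
from h import *
np.set_printoptions(precision=3,suppress=True)
d=pic('wrist','w1.png');print(d['world_from_camera'])
for q in ['strap_center','cassette_center','mould','cassette_near_pad']:
    for r in manip.landmark_of('wrist',q)[:3]: print(q,round(r['conf'],2),np.array(r['location']),proj(d,r['location']).round())
np.savez('w1.npz',**{k:np.array(v) for k,v in d.items()})
E
```

```text
[[ 1.    -0.007  0.003  0.543]
 [-0.006 -0.95  -0.312  0.212]
 [ 0.005  0.312 -0.95   0.615]
 [ 0.     0.     0.     1.   ]]
strap_center 0.77 [0.582 0.138 0.234] [281. 163.]
strap_center 0.7 [0.658 0.338 0.002] [310.  44.]
strap_center 0.64 [0.429 0.149 0.002] [204. 139.]
cassette_center 0.86 [0.581 0.135 0.186] [278. 159.]
cassette_near_pad 0.67 [0.556 0.142 0.21 ] [263. 158.]
```

View pics/w1.png

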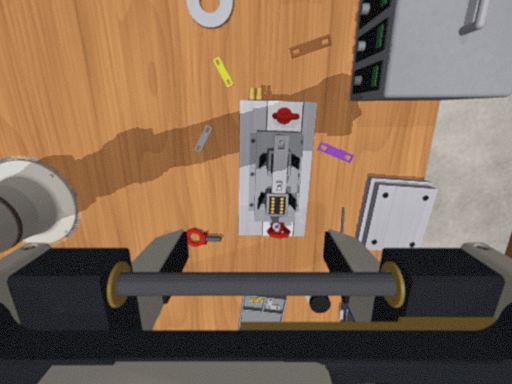

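The wrist view shows the strap at about (280,157), running up and down the picture over the upper bay. The other cassette's pins are bare at (278,205). I'll go closer to measure.

Request:
apply_moves --pt "4 20 30 0 0 0 70" --pt "8 38 60 0 0 0 60" --pt "8 38 90 0 0 0 44" --pt "8 38 90 0 0 0 44" --pt "8 38 90 0 0 0 44"

```text
clock: 3.12
eef_pos: [0.5758, 0.1465, 0.3275]
ee_rot: [[-0.007, 1.0, -0.005], [1.0, 0.007, -0.001], [-0.001, -0.005, -1.0]]
contact_force: [0.9, -0.2, 1.0]
finger_gap: 0.0614
gripper_force: 0.0
```

```bash
python3 - <<'E'
from h import *
np.set_printoptions(precision=4,suppress=True)
d=pic('wrist','w2.png')
m=manip.outline_of('wrist','strap_center');L=manip.landmark_of('wrist','strap_center')
for r in L[:3]: print('lm',round(r['conf'],2),np.array(r['location']),proj(d,r['location']).round())
for r in manip.landmark_of('wrist','cassette_center')[:2]: print('cas',np.array(r['location']))
for r in m:
    px=np.argwhere(r['pixels'])[:,::-1]
    P=np.array([onz(d,p,.236)[:2] for p in px[::2]])*1000
    print(round(r['conf'],2),len(px),px.mean(0),cv2.minAreaRect(P.astype(np.float32)))
rs=[]
np.savez('w2.npz',**{k:np.array(v) for k,v in d.items()})
for c in ['scene','side']:
    e=pic(c)
    for r in manip.landmark_of(c,'strap_center'): 
        if r['location'][2]>.15: print(c,np.array(r['location']))
    for r in manip.outline_of(c,'strap_center')[:4]:
        px=np.argwhere(r['pixels'])[:,::-1];print(c,r['conf'],len(px),px.mean(0))
s=manip.observe();print(s['eef_pos'],s['clock'])
im=cv2.imread('pics/w2.png');cv2.imwrite('pics/w2c.png',cv2.resize(im[60:300,150:400],None,fx=2.4,fy=2.4,interpolation=3)[:600,:600])
E
```

```text
lm 0.95 [0.732  0.1208 0.0061] [335. 169.]
lm 0.8 [0.6588 0.339  0.0022] [305.  43.]
lm 0.7 [0.5812 0.1363 0.2306] [261. 195.]
cas [0.5774 0.1363 0.1863]
0.68 894 [259.3423 194.4978] ((579.9553833007812, 137.08001708984375), (81.75007629394531, 19.388248443603516), 89.71900177001953)
0.68 322 [334.4006 170.2391] ((660.5867919921875, 167.8018798828125), (11.345979690551758, 42.57088851928711), 68.82069396972656)
0.66 296 [180.4257 151.4459] ((494.4825134277344, 186.0968017578125), (34.753082275390625, 9.724639892578125), 59.58961486816406)
0.63 625 [305.72    46.0848] ((621.8978271484375, 287.2997131347656), (46.514564514160156, 12.124051094055176), 16.307994842529297)
0.57 226 [201.9159  74.8142] ((522.1673583984375, 261.210693359375), (7.078209400177002, 30.663986206054688), 26.007488250732422)
0.3 924 [186.9448  10.5952] ((510.5379333496094, 313.9805908203125), (48.16020965576172, 19.672245025634766), 0.37635040283203125)
scene [0.5776 0.1384 0.2324]
scene 0.53 164 [282.6159 175.378 ]
scene 0.44 127 [257.1654 269.5827]
scene 0.4 74 [335.1622 226.1757]
side [0.581  0.1378 0.2323]
side 0.8 271 [203.2288 313.9852]
side 0.69 141 [321.9078 272.9078]
side 0.6 236 [204.7839 243.2076]
side 0.58 240 [261.4083 179.2333]
[0.5781 0.1448 0.3299] 3.6167
```

View pics/w2c.png

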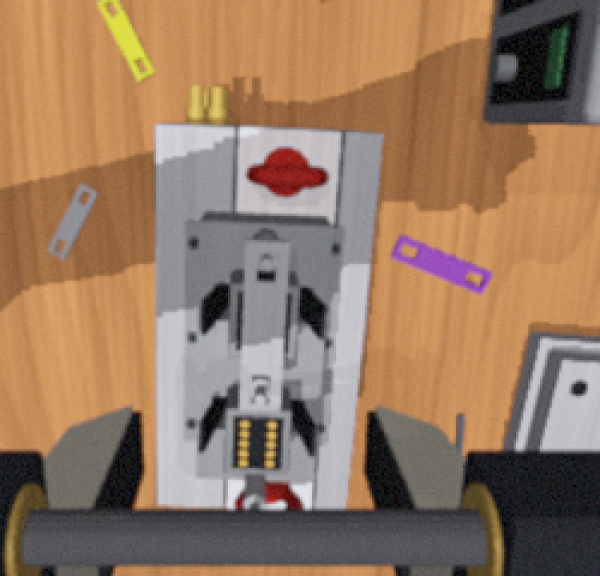

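```bash
python3 - <<'E'
from h import *
w=dict(np.load('w2.npz'))
s=manip.read_camera('scene');t=manip.read_camera('side')
print(tri([ray(w,[259.3,194.5]),ray(s,[282.6,175.4]),ray(t,[261.4,179.2])]))
go([.580,.137,.2295],0); print(manip.observe()['finger_gap'])
E
```

```text
(array([0.5797465 , 0.13753649, 0.23365428]), [np.float64(0.0005887176604798799), np.float64(0.0019814666728295398), np.float64(0.0015193685802198916)])
t 3.72 shift mm [ -7.7   2.  100. ] rot [ 0.0004 -0.0001  0.0038]
0.043875332233767744
```

Three views put the strap's middle at z = 0.2337, against 0.2335 from the text. Descending.

Request:
apply_moves --pt "-4 1 35 0 0 0 44" --pt "-8 2 65 0 0 0 44" --pt "-8 2 85 0 0 0.004 44" --pt "-8 2 85 0 0 0.004 44" --pt "-8 2 85 0 0 0.004 44"

```text
clock: 4.13
eef_pos: [0.5792, 0.1367, 0.2434]
ee_rot: [[-0.0, 1.0, -0.003], [1.0, 0.0, -0.001], [-0.001, -0.003, -1.0]]
contact_force: [0.3, 0.7, 0.9]
finger_gap: 0.0439
gripper_force: 0.0
```

```bash
python3 -c "
from h import *
go([.580,.1372,.2295],0)"
```

```text
t 4.13 shift mm [ 0.5  0.8 13.9] rot [-0.0025  0.0005  0.    ]
```

Request:
apply_moves --pt "0 0.8 8 0 0 0 44" --pt "0 0.8 14 0 0 0 40" --pt "0 0.8 14 0 0 0 20" --pt "0 0.8 14 0 0 0 5" --pt "0 0.8 14 0 0 0 5" --newtons 20

```text
clock: 4.55
eef_pos: [0.5811, 0.137, 0.2308]
ee_rot: [[-0.0, 1.0, 0.001], [1.0, 0.0, 0.0], [0.0, 0.001, -1.0]]
contact_force: [-0.8, 0.3, 0.2]
finger_gap: 0.0243
gripper_force: 0.0
```

Request:
apply_moves --pt "0 0 0 0 0 0 5" --pt "0 0 0 0 0 0 5" --pt "0 0 0 0 0 0 5" --newtons 20

```text
clock: 4.8
eef_pos: [0.5809, 0.1369, 0.2305]
ee_rot: [[-0.0, 1.0, 0.0], [1.0, 0.0, 0.0], [0.0, 0.0, -1.0]]
contact_force: [0.9, 0.7, 0.5]
finger_gap: 0.0067
gripper_force: 0.0
```

```bash
python3 - <<'E'
from h import *
np.set_printoptions(precision=4,suppress=True)
a=pic('side')['image'];b=pic('scene')['image'];c=pic('wrist')['image']
print(manip.observe()['finger_gap'])
for q in ['side','scene','wrist']:
    for r in manip.landmark_of(q,'strap_center'): print(q,np.array(r['location']))
o=np.hstack([cv2.resize(a[110:250,200:330],(390,420),interpolation=3),cv2.resize(b[100:240,220:350],(390,420),interpolation=3)])
cv2.imwrite('pics/c3.png',o[:,:,::-1])
E
```

```text
0.0049888167769092445
side [0.6582 0.3435 0.0025]
side [0.7261 0.1159 0.0004]
side [0.5785 0.1386 0.2344]
side [0.4804 0.2852 0.0058]
side [ 0.426   0.1496 -0.0015]
scene [ 0.4764  0.2895 -0.0033]
scene [0.5774 0.1365 0.2318]
scene [0.728  0.1217 0.0026]
wrist [0.7307 0.1171 0.0056]
wrist [0.6599 0.337  0.0011]
wrist [0.5788 0.1379 0.2338]
wrist [0.4776 0.2896 0.0025]
wrist [0.4262 0.1487 0.0024]
```

View pics/c3.png

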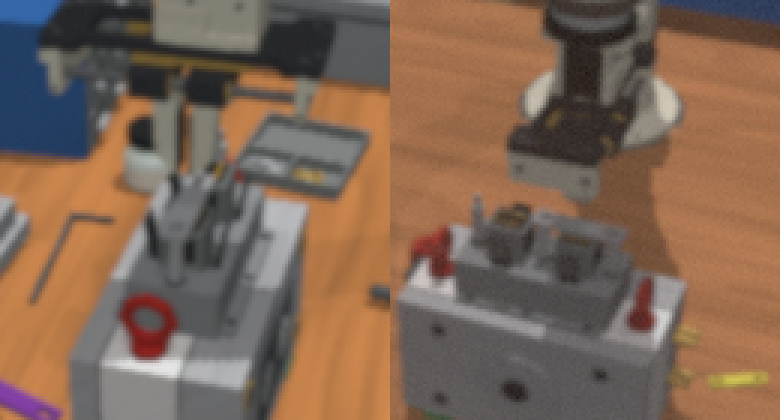

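```bash
python3 - <<'E'
from h import *
np.set_printoptions(precision=1,suppress=True)
p=np.array(manip.observe()['eef_pos']);print(p)
A=pic('side');B=pic('scene');W=pic('wrist')
for n,d,o in [('side',A,(200,110,0)),('scene',B,(220,100,390)),('wrist',W,None)]:
    for dz in [0,.02,.04,.066]:
        uv=proj(d,p+[0,0,dz]); print(n,dz,uv,'' if o is None else ((uv[0]-o[0])*3+o[2],(uv[1]-o[1])*3))
w=W['image'];cv2.imwrite('pics/w3c.png',cv2.resize(w[130:384,130:390],None,fx=2.3,fy=2.3,interpolation=3)[:,:,::-1])
E
```

```text
[0.6 0.1 0.2]
side 0 [261.4 179.7] (np.float64(184.19641240414796), np.float64(209.1602002881298))
side 0.02 [261.5 171.9] (np.float64(184.4939813199917), np.float64(185.75588509572668))
side 0.04 [261.6 163.9] (np.float64(184.79832540777744), np.float64(161.82175639040463))
side 0.066 [261.7 153.3] (np.float64(185.2044752448516), np.float64(129.88628130890658))
scene 0 [282.6 177.2] (np.float64(577.7829798814571), np.float64(231.58012680791703))
scene 0.02 [282.9 171.2] (np.float64(578.8056211669771), np.float64(213.55328567558638))
scene 0.04 [283.3 165. ] (np.float64(579.8523029016309), np.float64(195.09366140647418))
scene 0.066 [283.8 156.8] (np.float64(581.2503107355703), np.float64(170.42369688580482))
wrist 0 [255.6 220.4] 
wrist 0.02 [255.6 231.4] 
wrist 0.04 [255.7 244.8] 
wrist 0.066 [255.7 267.4]
```

View pics/w3c.png

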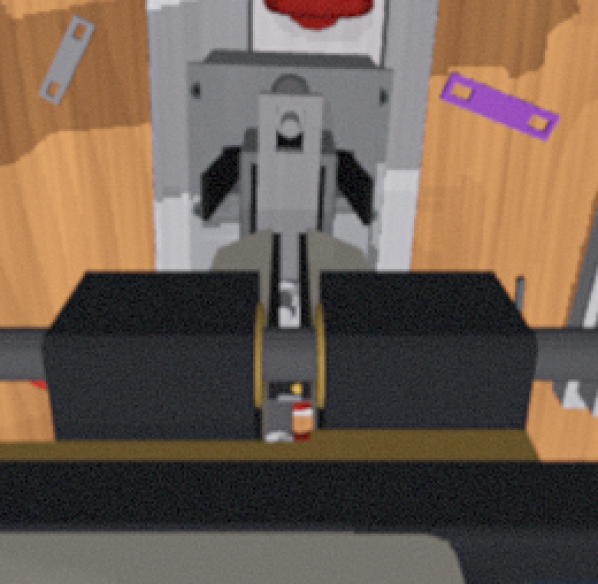

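```bash
python3 - <<'E'
from h import *
p=np.array(manip.observe()['eef_pos'])
W=pic('wrist');A=pic('side');B=pic('scene')
for dz in np.arange(0,.045,.005):
    print(dz,'wrist front',proj(W,p+[0,.0095,dz]).round(1),'side L/R',proj(A,p+[.0125,.0095,dz]).round(1),proj(A,p+[-.0125,.0095,dz]).round(1),'scene',proj(B,p+[.022,.0095,dz]).round(1))
def c(i,y0,y1,x0,x1,k): return cv2.resize(i[y0:y1,x0:x1],None,fx=k,fy=k,interpolation=2)[:,:,::-1]
o=np.hstack([c(A['image'],140,210,235,295,6.5),c(B['image'],140,210,255,315,6.5)])
cv2.imwrite('pics/c4.png',o);print(o.shape)
E
```

```text
0.0 wrist front [255.6 209.1] side L/R [254.8 181.3] [266.1 182.9] scene [283.6 182.7]
0.005 wrist front [255.6 211.4] side L/R [254.8 179.4] [266.1 180.9] scene [283.7 181.2]
0.01 wrist front [255.6 213.9] side L/R [254.8 177.4] [266.1 179. ] scene [283.7 179.7]
0.015 wrist front [255.6 216.4] side L/R [254.8 175.5] [266.2 177. ] scene [283.8 178.2]
0.02 wrist front [255.7 219.1] side L/R [254.8 173.5] [266.2 175. ] scene [283.9 176.6]
0.025 wrist front [255.7 221.9] side L/R [254.8 171.5] [266.2 173. ] scene [284.  175.1]
0.03 wrist front [255.7 224.9] side L/R [254.8 169.5] [266.3 171. ] scene [284.1 173.6]
0.035 wrist front [255.7 228. ] side L/R [254.8 167.5] [266.3 169. ] scene [284.2 172. ]
0.04 wrist front [255.7 231.4] side L/R [254.8 165.5] [266.4 167. ] scene [284.3 170.4]
(455, 780, 3)
```

View pics/c4.png

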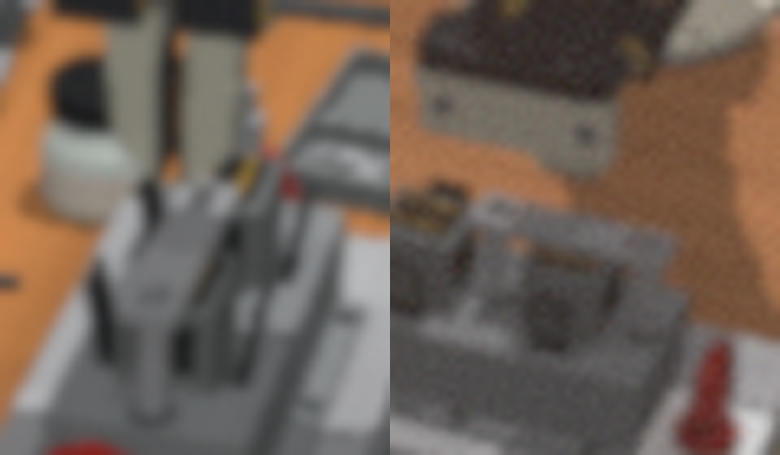

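```bash
python3 - <<'E'
from h import *
W=pic('wrist');w2=dict(np.load('w2.npz'))
print('stud now',proj(W,[.58,.170,.243]),'seen ~',(130+290/2.3,130+120/2.3))
print('strap far end edge now',proj(W,[.57,.179,.236]),proj(W,[.59,.179,.236]),'seen',(130+259/2.3,130+94/2.3),(130+323/2.3,130+94/2.3))
R=np.array(manip.observe()['ee_rot']);p=np.array(manip.observe()['eef_pos'])
print('cam rel tcp',R.T@(W['world_from_camera'][:3,3]-p),R.T@(w2['world_from_camera'][:3,3]-[.578,.1448,.3299]))
E
```

```text
stud now [254.56623205 184.13419791] seen ~ (256.0869565217391, 182.17391304347825)
strap far end edge now [240.68816845 169.50438132] [268.45667105 169.48968901] seen (242.60869565217394, 170.8695652173913) (270.4347826086956, 170.8695652173913)
cam rel tcp [ 0.08277667 -0.00023674 -0.19373982] [ 0.08455834 -0.00206626 -0.19127946]
```

The three views agree that the real fingertips end about 35 mm above the reported TCP. I'll check by touching the strap's top gently with the shut fingers.

Request:
apply_moves --pt "0 0 5 0 0 0 5" --pt "0 0 10 0 0 0 5" --pt "0 0 15 0 0 0 5" --pt "0 0 20 0 0 0 5" --pt "0 0 20 0 0 0 5"

```text
clock: 5.87
eef_pos: [0.5797, 0.1366, 0.2084]
ee_rot: [[-0.0, 1.0, -0.003], [1.0, 0.0, -0.001], [-0.001, -0.003, -1.0]]
contact_force: [-0.7, 0.6, -0.7]
finger_gap: 0.0054
gripper_force: 0.0
```

Request:
apply_moves --pt "0 0 2 0 0 0 5" --pt "0 0 3 0 0 0 5" --pt "0 0 4 0 0 0 5" --pt "0 0 4 0 0 0 5"

```text
clock: 6.2
eef_pos: [0.5808, 0.1368, 0.2061]
ee_rot: [[-0.0, 1.0, -0.0], [1.0, 0.0, 0.0], [0.0, -0.0, -1.0]]
contact_force: [-0.8, -0.3, -0.3]
finger_gap: 0.0048
gripper_force: 0.0
```

Request:
apply_moves --pt "0 0 1 0 0 0 5" --pt "0 0 2 0 0 0 5" --pt "0 0 3 0 0 0 5" --pt "0 0 3 0 0 0 5"

```text
clock: 6.53
eef_pos: [0.5806, 0.1368, 0.203]
ee_rot: [[-0.0, 1.0, -0.0], [1.0, 0.0, -0.0], [-0.0, -0.0, -1.0]]
contact_force: [0.8, 0.4, 0.3]
finger_gap: 0.005
gripper_force: 0.0
```

Request:
apply_moves --pt "0 0 1 0 0 0 5" --pt "0 0 2 0 0 0 5" --pt "0 0 3 0 0 0 5" --pt "0 0 3 0 0 0 5"

```text
clock: 6.87
eef_pos: [0.5808, 0.1368, 0.2003]
ee_rot: [[0.0, 1.0, 0.0], [1.0, -0.0, 0.0], [0.0, 0.0, -1.0]]
contact_force: [0.9, 0.2, 0.1]
finger_gap: 0.0047
gripper_force: 0.3
```

Request:
apply_moves --pt "0 0 1 0 0 0 5" --pt "0 0 2 0 0 0 5" --pt "0 0 3 0 0 0 5" --pt "0 0 3 0 0 0 5"

```text
clock: 7.2
eef_pos: [0.5811, 0.1369, 0.1999]
ee_rot: [[0.0, 1.0, 0.001], [1.0, -0.0, 0.001], [0.001, 0.001, -1.0]]
contact_force: [-6.4, -1.4, 15.4]
finger_gap: 0.0053
gripper_force: 7.7
```

```bash
python3 - <<'E'
from h import *
p=np.array(manip.observe()['eef_pos']);print(p)
W=pic('wrist');A=pic('side')
for r in manip.landmark_of('wrist','strap_center'):
    if r['location'][2]>.15: print(r['location'])
def c(i,y0,y1,x0,x1,k): return cv2.resize(i[y0:y1,x0:x1],None,fx=k,fy=k,interpolation=2)[:,:,::-1]
o=np.hstack([c(A['image'],140,210,235,295,6.5),c(W['image'],170,240,225,285,6.5)])
cv2.imwrite('pics/c5.png',o)
for dz in [.03,.035,.04,.045]: print(dz,proj(W,p+[0,.0095,dz]),proj(A,p+[0,.0095,dz]))
E
```

```text
[0.58107955 0.13689817 0.19990368]
[0.5794, 0.1363, 0.2324]
0.03 [255.72756336 224.90167751] [260.23452377 182.16869613]
0.035 [255.75210559 228.038164  ] [260.25603881 180.22680023]
0.04 [255.77803109 231.35141881] [260.27767596 178.27400384]
0.045 [255.80546032 234.85683301] [260.29943621 176.31021777]
```

View pics/c5.png

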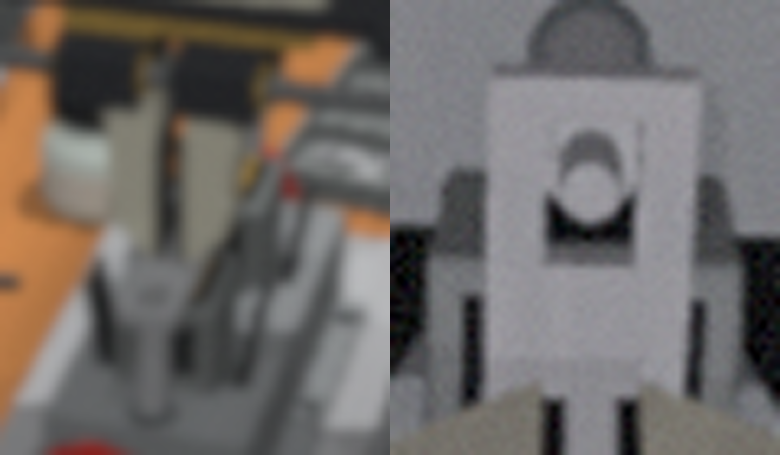

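Contact came at TCP z = 0.200 on the strap's top at 0.236, so the real tips are 36 mm behind the reported TCP. I'll raise, open and redo the grasp with that correction.

Request:
apply_moves --pt "0 0 -10 0 0 0 20" --pt "0 0 -10 0 0 0 40" --pt "0 0 -10 0 0 0 44" --pt "0 0 -10 0 0 0 44" --pt "0 0 -10 0 0 0 44"

```text
clock: 7.77
eef_pos: [0.5804, 0.1367, 0.2064]
ee_rot: [[-0.0, 1.0, -0.001], [1.0, 0.0, -0.0], [-0.0, -0.001, -1.0]]
contact_force: [-0.4, -0.4, -0.7]
finger_gap: 0.0339
gripper_force: 0.0
```

```bash
python3 -c "
from h import *
print(manip.observe()['finger_gap'],manip.observe()['eef_pos'])
go([.580,.1372,.193],0)"
```

```text
0.03390185532149898 [0.58037354 0.13674333 0.20644812]
t 7.77 shift mm [ 0.5 -0.4 13.4] rot [-0.0011  0.0003  0.0001]
```

Request:
apply_moves --pt "0 0 0 0 0 0 44" --pt "0 0 4 0 0 0 44" --pt "0 0 9 0 0 0 44" --pt "0 0 13.5 0 0 0 44" --pt "0 0 13.5 0 0 0 40"

```text
clock: 8.18
eef_pos: [0.5797, 0.1366, 0.192]
ee_rot: [[-0.0, 1.0, -0.003], [1.0, 0.0, -0.001], [-0.001, -0.003, -1.0]]
contact_force: [-0.9, -0.3, -0.2]
finger_gap: 0.0414
gripper_force: 0.0
```

Request:
apply_moves --pt "0 0 0 0 0 0 5" --pt "0 0 0 0 0 0 5" --pt "0 0 0 0 0 0 5" --pt "0 0 0 0 0 0 5" --pt "0 0 0 0 0 0 5" --newtons 25

```text
clock: 8.6
eef_pos: [0.5809, 0.1369, 0.1939]
ee_rot: [[-0.0, 1.0, 0.0], [1.0, 0.0, 0.0], [0.0, 0.0, -1.0]]
contact_force: [-0.3, 0.3, 0.5]
finger_gap: 0.0196
gripper_force: 24.9
```

Gripped at 19.6 mm, 25 N. Lifting straight up.

Request:
apply_moves --pt "0 0 -6 0 0 0 5" --pt "0 0 -18 0 0 0 5" --pt "0 0 -38 0 0 0 5" --pt "0 0 -58 0 0 0 5" --pt "0 0 -80 0 0 0 5"

```text
clock: 9.02
eef_pos: [0.5806, 0.1368, 0.2753]
ee_rot: [[0.0, 1.0, 0.0], [1.0, -0.0, 0.0], [0.0, 0.0, -1.0]]
contact_force: [-0.8, 1.8, 0.2]
finger_gap: 0.0195
gripper_force: 24.9
```

```bash
python3 - <<'E'
from h import *
np.set_printoptions(precision=4,suppress=True)
s=manip.observe();print(s['eef_pos'],s['finger_gap'],s['gripper_force'])
for c in ['side','scene','wrist']:
    d=pic(c,'t_'+c+'.png')
    for q in ['tray_long','strap_center','cassette_center']:
      for r in manip.landmark_of(c,q)[:5]:
        l=np.array(r['location'])
        if q!='strap_center' or l[2]>.2: print(c,q,round(r['conf'],2),l,proj(d,l).round(1))
go([.557,-.357,.21],90);go([.557,-.357,.21],-90)
E
```

```text
[0.5806 0.1368 0.2753] 0.01945690208924723 24.901771545410156
side tray_long 0.98 [ 0.5572 -0.3569  0.0038] [301.5 158.5]
side strap_center 0.6 [0.5821 0.1391 0.3152] [260.9 145.7]
side cassette_center 0.8 [0.5802 0.1347 0.1901] [261.7 194.3]
side cassette_center 0.69 [ 0.7067 -0.2553  0.0004] [249.9 169.4]
scene tray_long 0.67 [ 0.5553 -0.357   0.    ] [144.  196.2]
scene strap_center 0.47 [0.5796 0.1372 0.3121] [284.3 151.4]
scene cassette_center 0.87 [0.5801 0.1372 0.1918] [282.2 188.2]
wrist strap_center 0.84 [0.5792 0.1363 0.3129] [254.4 245.5]
t 9.62 shift mm [-493.7  -23.4   63.2] rot [-0.0013 -0.0007 -1.5707]
t 9.62 shift mm [-493.7  -23.4   63.2] rot [-0.0007  0.0013  1.5709]
```

Request:
apply_moves --pt "-25 0 0 0 0 0.08 5" --pt "-60 -2 0 0 0 0.2 5" --pt "-95 -4 0 0 0 0.32 5" --pt "-130 -6 0 0 0 0.44 5" --pt "-165 -8 0 0 0 0.56 5"

```text
clock: 10.03
eef_pos: [0.5724, -0.0297, 0.2735]
ee_rot: [[0.536, 0.844, -0.0], [0.844, -0.536, -0.0], [-0.0, -0.0, -1.0]]
contact_force: [0.2, 0.1, 0.3]
finger_gap: 0.0194
gripper_force: 24.9
```

```bash
python3 -c "
from h import *
print(manip.observe()['joint_pos'])
go([.557,-.357,.21],-90)"
```

```text
[ -8.28891302  14.98384104  10.4786187   95.43266043  -2.87027655
  69.85509545 -29.56624058]
t 10.03 shift mm [-284.6  162.4   63.5] rot [-1.0000e-04  2.0000e-04  1.0054e+00]
```

Request:
apply_moves --pt "-31 18 2 0 0 0.12 5" --pt "-62 36 6 0 0 0.24 5" --pt "-93 54 12 0 0 0.36 5" --pt "-124 72 20 0 0 0.48 5" --pt "-155 90 30 0 0 0.6 5"

```text
clock: 10.45
eef_pos: [0.5668, -0.209, 0.244]
ee_rot: [[0.919, 0.394, 0.001], [0.394, -0.919, -0.0], [0.001, 0.001, -1.0]]
contact_force: [0.7, -0.1, -1.1]
finger_gap: 0.0196
gripper_force: 24.9
```

```bash
python3 -c "
from h import *
go([.557,-.357,.21],-90)"
```

```text
t 10.45 shift mm [-67.4 132.1  34. ] rot [ 0.0005 -0.0013  0.4052]
```

Request:
apply_moves --pt "-15 32 8 0 0 0.1 5" --pt "-31 65 16 0 0 0.2 5" --pt "-49 98 24 0 0 0.31 5" --pt "-63 125 34 0 0 0.39 5" --pt "-67 132 34 0 0 0.405 5"

```text
clock: 10.87
eef_pos: [0.5539, -0.3616, 0.2073]
ee_rot: [[1.0, -0.005, -0.005], [-0.005, -1.0, -0.003], [-0.005, 0.003, -1.0]]
contact_force: [-1.0, -1.1, -0.8]
finger_gap: 0.0194
gripper_force: 24.9
```

```bash
python3 - <<'E'
from h import *
np.set_printoptions(precision=4,suppress=True)
d=pic('wrist');s=manip.observe();print(s['eef_pos'],s['finger_gap'])
m=manip.outline_of('wrist','tray_long')
for r in manip.landmark_of('wrist','tray_long')[:3]: print(round(r['conf'],2),np.array(r['location']),proj(d,r['location']))
for r in manip.landmark_of('wrist','strap_center')[:3]: print('strap',np.array(r['location']),proj(d,r['location']))
for r in m[:2]:
    px=np.argwhere(r['pixels'])[:,::-1]
    P=np.array([onz(d,p,.017)[:2] for p in px[::3]])*1000
    print('tray',round(r['conf'],2),len(px),cv2.minAreaRect(P.astype(np.float32)),px.min(0),px.max(0))
for c in ['side','scene']:
  d2=pic(c)
  for r in manip.outline_of(c,'tray_long')[:1]:
    px=np.argwhere(r['pixels'])[:,::-1];P=np.array([onz(d2,p,.017)[:2] for p in px])*1000
    print(c,r['conf'],cv2.minAreaRect(P.astype(np.float32)))
cv2.imwrite('pics/w5.png',d['image'][:,:,::-1])
E
```

```text
[ 0.5545 -0.3609  0.208 ] 0.019671600325370207
0.86 [ 0.5565 -0.3555  0.0014] [249.9717 166.0596]
0.29 [ 0.7637 -0.0881 -0.0011] [39.4447  7.5483]
0.2 [ 0.4149 -0.0892 -0.0021] [ 94.3371 248.7334]
strap [ 0.5575 -0.3618  0.2435] [253.6676 239.3167]
tray 0.9 5954 ((560.4161376953125, -333.7198181152344), (128.61648559570312, 121.12104797363281), 81.30940246582031) [188 118] [284 208]
side 0.95 ((558.4938354492188, -318.6470947265625), (159.25335693359375, 124.96046447753906), 81.50057983398438)
scene 0.85 ((564.1956787109375, -328.0126037597656), (145.43084716796875, 133.65707397460938), 80.24017333984375)
```

View pics/w5.png

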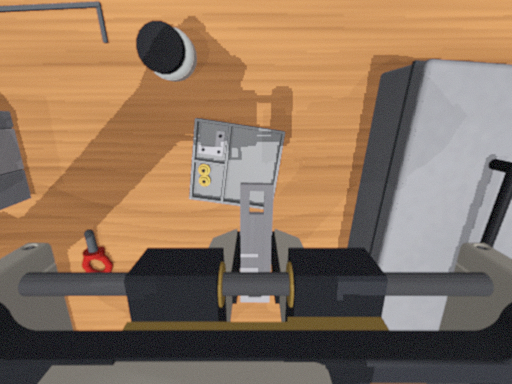

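The wrist view shows the tray at (192–284, 118–208), turned about 8.7° clockwise, with the strap hanging over it at (257,235). The toolbox's foot is along (350,250)–(385,75). I'll check its clearance.

```bash
python3 - <<'E'
from h import *
np.set_printoptions(precision=4,suppress=True)
d=pic('wrist')
for uv in [(360,200),(352,240),(385,75)]: print('box foot',onz(d,uv,0.))
a=pic('side')
for uv in [(278,133),(378,142)]: print('side',onz(a,uv,0.))
for uv in [(284,131),(273,207),(190,200),(197,119)]: print('tray corner',onz(d,uv,.017))
for uv in [(231,124),(222,203)]: print('divider',onz(d,uv,.017))
go([.5565,-.357,.04],-98.7)
E
```

```text
box foot [ 0.5084 -0.5226  0.    ]
box foot [ 0.4372 -0.5183  0.    ]
box foot [ 0.6919 -0.5333  0.    ]
side [ 0.6692 -0.5229  0.    ]
side [ 0.3131 -0.5431  0.    ]
tray corner [ 0.6162 -0.3943  0.017 ]
tray corner [ 0.5014 -0.3821  0.017 ]
tray corner [ 0.5117 -0.2541  0.017 ]
tray corner [ 0.6314 -0.2719  0.017 ]
divider [ 0.6251 -0.3194  0.017 ]
divider [ 0.5073 -0.3032  0.017 ]
t 11.37 shift mm [ -2.5   3.4 170.2] rot [-0.0005 -0.0009  0.1601]
```

```bash
python3 - <<'E'
from h import *
np.set_printoptions(precision=1,suppress=True)
from scipy.optimize import least_squares
# outer tray model: x' 120, y' from -40 to L (outer), top z=.017, bottom 0; silhouette hull fitted over cameras
obs=[]
for c in ['wrist','side','scene']:
    d=pic(c);r=manip.outline_of(c,'tray_long')[0]
    px=np.argwhere(r['pixels'])[:,::-1].astype(np.float32)
    h=cv2.convexHull(px.reshape(-1,1,2))[:,0];obs.append((c,d,h,r['conf']))
def model(q,d):
    x,y,a,L=q;R=np.array([[np.cos(a),-np.sin(a)],[np.sin(a),np.cos(a)]])
    pts=[]
    for X in(-.06,.06):
        for Y in(-.04,L):
            for z in(0,.017):
                w=R@[X,Y]+[x,y];pts.append(proj(d,[w[0],w[1],z]))
    return cv2.convexHull(np.float32(pts).reshape(-1,1,2))
def res(q,ob):
    return np.concatenate([[cv2.pointPolygonTest(model(q,d),(float(p[0]),float(p[1])),True) for p in h] for c,d,h,_ in ob])
for ob in [obs,obs[:1],obs[1:]]:
    s=least_squares(res,[.5565,-.357,-.15,.085],args=(ob,),loss='soft_l1',x_scale=[.01,.01,.1,.01],diff_step=1e-3)
    print([o[0] for o in ob],s.x[:2]*1000,np.degrees(s.x[2]),s.x[3]*1000,'rms px',np.sqrt((s.fun**2).mean()))
E
```

```text
['wrist', 'side', 'scene'] [ 555.3 -358.1] -8.866409476619113 88.09415779580415 rms px 28.659497880859234
['wrist'] [ 555.8 -357.1] -8.663629742197186 87.25777126040605 rms px 0.39421282060534646
['side', 'scene'] [ 639.1 -897.2] 9.543682787841371 634.5036950039655 rms px 3.6617368975843037
```

The wrist outline fit gives (0.556, −0.357) and yaw −8.7°, with 0.4 px rms, which agrees with the networks. Lowering.

Request:
apply_moves --pt "-1 1 40 0 0 0.05 5" --pt "-2 2 80 0 0 0.1 5" --pt "-3 3.4 120 0 0 0.16 5" --pt "-3 3.4 155 0 0 0.16 5" --pt "-3 3.4 170 0 0 0.16 5"

```text
clock: 12.08
eef_pos: [0.5516, -0.3562, 0.0343]
ee_rot: [[0.988, -0.154, -0.007], [-0.154, -0.988, 0.004], [-0.007, -0.003, -1.0]]
contact_force: [-0.6, 0.3, -1.1]
finger_gap: 0.0195
gripper_force: 24.9
```

```bash
python3 - <<'E'
from h import *
np.set_printoptions(precision=4,suppress=True)
d=pic('wrist');s=manip.observe();print(s['eef_pos'],s['finger_gap'])
for r in manip.landmark_of('wrist','tray_long')[:1]: print(round(r['conf'],2),np.array(r['location']))
for c in ['wrist','side','scene']:
  if c!='wrist': pic(c)
  for r in manip.landmark_of(c,'strap_center')[:6]:
    if r['location'][1]<-.2: print('strap',c,np.array(r['location']))
go([.556,-.357,-.026],-98.7)
E
```

```text
[ 0.5511 -0.3558  0.0332] 0.019146263241095182
0.68 [ 0.5538 -0.3529  0.0008]
strap wrist [ 0.5524 -0.3559  0.0731]
strap side [ 0.5531 -0.3546  0.08  ]
strap side [ 0.5561 -0.3558  0.0026]
strap scene [ 0.5571 -0.3636  0.0787]
t 12.43 shift mm [-1.8 -2.9 68.6] rot [ 0.0017 -0.0046 -0.0023]
```

Request:
apply_moves --pt "0 -1 20 0 0 0 5" --pt "0 -2 38 0 0 0 5" --pt "-1 -2 50 0 0 0 5" --pt "-1 -2 58 0 0 0 5" --pt "-1 -2 58 0 0 0 5"

```text
clock: 12.85
eef_pos: [0.5536, -0.3559, -0.0193]
ee_rot: [[0.988, -0.154, -0.001], [-0.154, -0.988, 0.001], [-0.002, -0.001, -1.0]]
contact_force: [-0.4, -0.4, -0.7]
finger_gap: 0.0196
gripper_force: 24.9
```

Request:
apply_moves --pt "0 0 0 0 0 0 5" --pt "0 0 0 0 0 0 5"

```text
clock: 13.02
eef_pos: [0.5551, -0.3571, -0.0172]
ee_rot: [[0.988, -0.154, 0.001], [-0.154, -0.988, -0.001], [0.002, 0.001, -1.0]]
contact_force: [0.4, -0.3, 0.7]
finger_gap: 0.0193
gripper_force: 24.9
```

```bash
python3 - <<'E'
from h import *
for i in range(2):
    go([.556,-.357,-.0325],-98.7); pic('wrist')
E
```

```text
t 13.02 shift mm [ 0.9 -0.3 15.3] rot [ 0.0008 -0.0015 -0.0025]
t 13.07 shift mm [ 0.8 -0.3 15.4] rot [ 0.0009 -0.0019 -0.0024]
```

Request:
apply_moves --pt "1 0 4 0 0 0 5" --pt "1 0 8 0 0 0 5" --pt "1 0 11 0 0 0 5" --pt "1 0 11 0 0 0 5" --pt "1 0 11 0 0 0 5"

```text
clock: 13.53
eef_pos: [0.5549, -0.3563, -0.0299]
ee_rot: [[0.988, -0.154, -0.001], [-0.154, -0.988, 0.0], [-0.001, -0.0, -1.0]]
contact_force: [-0.0, -0.1, -1.0]
finger_gap: 0.0193
gripper_force: 24.9
```

Request:
apply_moves --pt "0 0 1 0 0 0 5" --pt "0 0 2 0 0 0 5" --pt "0 0 3 0 0 0 5" --pt "0 0 3 0 0 0 5"

```text
clock: 13.87
eef_pos: [0.5552, -0.3564, -0.0325]
ee_rot: [[0.988, -0.154, -0.0], [-0.154, -0.988, 0.0], [-0.0, -0.0, -1.0]]
contact_force: [-0.4, 0.4, -1.0]
finger_gap: 0.0194
gripper_force: 24.9
```

Request:
apply_moves --pt "0 0 0.7 0 0 0 5" --pt "0 0 1.5 0 0 0 5" --pt "0 0 1.5 0 0 0 5"

```text
clock: 14.12
eef_pos: [0.5553, -0.3565, -0.0327]
ee_rot: [[0.988, -0.154, 0.0], [-0.154, -0.988, 0.001], [0.0, -0.001, -1.0]]
contact_force: [-2.3, 2.7, 7.2]
finger_gap: 0.0196
gripper_force: 29.0
```

Floor contact, 7 N. I'll back off 1 mm and open slowly.

Request:
apply_moves --pt "0 0 -1 0 0 0 5" --pt "0 0 -1 0 0 0 20" --pt "0 0 -1 0 0 0 22" --pt "0 0 -1 0 0 0 24" --pt "0 0 -1 0 0 0 25" --newtons 10

```text
clock: 14.53
eef_pos: [0.5556, -0.3568, -0.0327]
ee_rot: [[0.988, -0.154, 0.0], [-0.154, -0.988, -0.0], [0.001, 0.0, -1.0]]
contact_force: [-0.4, 0.5, 2.2]
finger_gap: 0.0244
gripper_force: 0.9
```

Request:
apply_moves --pt "0 0 -1 0 0 0 25" --pt "0 0 -2 0 0 0 25" --pt "0 0 -4 0 0 0 25"

```text
clock: 14.78
eef_pos: [0.555, -0.3562, -0.0292]
ee_rot: [[0.988, -0.154, -0.001], [-0.154, -0.988, 0.001], [-0.001, -0.0, -1.0]]
contact_force: [0.6, -0.2, 0.3]
finger_gap: 0.0254
gripper_force: 0.0
```

Request:
apply_moves --pt "0 0 -10 0 0 0 25" --pt "0 0 -25 0 0 0 25" --pt "0 0 -60 0 0 0 40" --pt "0 0 -100 0 0 0 60" --pt "0 0 -140 0 0 0 80"

```text
clock: 15.2
eef_pos: [0.5548, -0.3565, 0.1136]
ee_rot: [[0.988, -0.154, -0.001], [-0.154, -0.988, 0.0], [-0.001, 0.0, -1.0]]
contact_force: [1.6, 0.2, 1.1]
finger_gap: 0.0404
gripper_force: 0.0
```

```bash
python3 - <<'E'
from h import *
np.set_printoptions(precision=4,suppress=True)
for c in ['wrist','side','scene']:
  d=pic(c)
  for r in manip.landmark_of(c,'strap_center'):
    if r['location'][1]<-.2: print('strap',c,np.array(r['location']))
  for r in manip.outline_of(c,'strap_center'):
    px=np.argwhere(r['pixels'])[:,::-1];P=np.array([onz(d,p,.008)[:2] for p in px])*1000
    if P.mean(0)[1]<-200: print(c,len(px),cv2.minAreaRect(P.astype(np.float32)))
  if c!='scene':
    for r in manip.landmark_of(c,'tray_long')[:1]: print('tray',c,np.array(r['location']))
go([.578,.137,.26],0)
E
```

```text
strap wrist [ 0.7051 -0.2586 -0.0031]
strap wrist [ 0.5574 -0.3565  0.0063]
wrist 1051 ((555.9576416015625, -358.4508972167969), (20.194316864013672, 83.58906555175781), 80.45056915283203)
tray wrist [ 0.553  -0.3567  0.0006]
strap side [ 0.5931 -0.2996  0.0053]
strap side [ 0.5546 -0.3567  0.0043]
strap side [ 0.7053 -0.2577  0.0018]
tray side [ 0.5534 -0.3597  0.0026]
strap scene [ 0.5561 -0.3578  0.0013]
scene 147 ((557.6389770507812, -360.29534912109375), (37.586795806884766, 87.03580474853516), 86.82051086425781)
t 15.75 shift mm [ -52.9 -490.9 -149.7] rot [-0.0024  0.0012 -1.7251]
```

The strap lies flat at (0.556, −0.358), matching the tray. Returning to the cassette.

Request:
apply_moves --pt "-4 -28 -25 0 0 -0.12 90" --pt "-8 -56 -50 0 0 -0.24 90" --pt "-12 -86 -75 0 0 -0.36 90" --pt "-16 -116 -100 0 0 -0.48 90" --pt "-20 -146 -125 0 0 -0.6 90"

```text
clock: 16.17
eef_pos: [0.5573, -0.208, 0.2365]
ee_rot: [[0.9, 0.436, -0.001], [0.436, -0.9, -0.0], [-0.001, -0.001, -1.0]]
contact_force: [0.2, -0.1, -0.1]
finger_gap: 0.0898
gripper_force: 0.0
```

```bash
python3 -c "
from h import *
go([.580,.137,.27],0)"
```

```text
t 16.17 shift mm [ 170.8 -300.6  -33.5] rot [-1.2000e-03  8.0000e-04 -1.1197e+00]
```

Request:
apply_moves --pt "19 -33 -10 0 0 -0.12 90" --pt "38 -66 -20 0 0 -0.24 90" --pt "57 -99 -30 0 0 -0.36 90" --pt "76 -133 -33 0 0 -0.48 90" --pt "95 -167 -33 0 0 -0.6 90"

```text
clock: 16.58
eef_pos: [0.5721, -0.0159, 0.2701]
ee_rot: [[0.496, 0.868, 0.002], [0.868, -0.496, 0.0], [0.001, 0.001, -1.0]]
contact_force: [1.3, -0.4, -0.5]
finger_gap: 0.0899
gripper_force: 0.0
```

```bash
python3 -c "
from h import *
go([.580,.137,.27],0)"
```

```text
t 16.58 shift mm [ 1.367e+02 -6.900e+01  1.000e-01] rot [ 1.600e-03 -4.000e-04 -5.195e-01]
```

Request:
apply_moves --pt "30 -15 0 0 0 -0.11 90" --pt "64 -32 0 0 0 -0.23 90" --pt "98 -49 0 0 0 -0.35 90" --pt "128 -65 0 0 0 -0.47 90" --pt "137 -69 0 0 0 -0.52 90"

```text
clock: 17.0
eef_pos: [0.5792, 0.1437, 0.2683]
ee_rot: [[-0.01, 1.0, -0.002], [1.0, 0.01, 0.004], [0.004, -0.002, -1.0]]
contact_force: [0.7, 0.9, -0.6]
finger_gap: 0.0898
gripper_force: 0.0
```

```bash
python3 - <<'E'
from h import *
np.set_printoptions(precision=4,suppress=True)
for c in ['wrist','side','scene']:
  d=pic(c)
  for q in ['cassette_center','cassette_near_pad','cassette_far_pad']:
    for r in manip.landmark_of(c,q)[:3]: print(c,q,round(r['conf'],2),np.array(r['location']))
go([.580,.137,.22],0)
E
```

```text
wrist cassette_center 0.71 [0.5818 0.1343 0.1861]
wrist cassette_near_pad 0.82 [0.5525 0.1422 0.2093]
wrist cassette_far_pad 0.85 [0.6102 0.1361 0.2141]
side cassette_center 0.85 [0.5805 0.1371 0.1903]
side cassette_near_pad 0.59 [0.5522 0.1366 0.2144]
side cassette_near_pad 0.48 [0.581  0.1061 0.    ]
side cassette_far_pad 0.54 [0.6094 0.1354 0.2122]
scene cassette_center 0.79 [0.5778 0.1379 0.1927]
scene cassette_center 0.53 [ 0.5541 -0.3565 -0.0008]
scene cassette_near_pad 0.38 [0.6072 0.1362 0.2145]
scene cassette_far_pad 0.53 [0.6086 0.1329 0.2139]
t 17.6 shift mm [ 2.2 -0.8 49.3] rot [ 0.0002  0.0001 -0.0065]
```

Request:
apply_moves --pt "1 0 25 0 0 -0.003 91" --pt "2 0 50 0 0 -0.006 91" --pt "2 0 65 0 0 -0.006 91" --pt "2 0 70 0 0 -0.006 91" --pt "2 0 70 0 0 -0.006 91"

```text
clock: 18.02
eef_pos: [0.5796, 0.1371, 0.1977]
ee_rot: [[-0.001, 1.0, -0.003], [1.0, 0.001, -0.001], [-0.001, -0.003, -1.0]]
contact_force: [0.0, -0.5, 0.0]
finger_gap: 0.0909
gripper_force: 0.0
```

Request:
apply_moves --pt "0 0 0 0 0 0 91" --pt "0 0 0 0 0 0 91"

```text
clock: 18.18
eef_pos: [0.5817, 0.1377, 0.2007]
ee_rot: [[-0.001, 1.0, 0.002], [1.0, 0.001, 0.001], [0.001, 0.002, -1.0]]
contact_force: [-0.3, 0.1, 0.4]
finger_gap: 0.0913
gripper_force: 0.0
```

```bash
python3 -c "
from h import *
go([.5805,.137,.166],0)"
```

```text
t 18.18 shift mm [-0.8 -1.3 34.7] rot [ 0.0023 -0.0007  0.0007]
```

Request:
apply_moves --pt "0 -0.5 8 0 0 0 91" --pt "-0.5 -0.5 16 0 0 0 91" --pt "-0.5 -0.5 24 0 0 0 91" --pt "-0.5 -0.5 30 0 0 0 91" --pt "-0.5 -0.5 34 0 0 0 91"

```text
clock: 18.6
eef_pos: [0.5794, 0.1369, 0.1637]
ee_rot: [[-0.001, 1.0, -0.002], [1.0, 0.001, -0.0], [-0.0, -0.002, -1.0]]
contact_force: [0.6, 0.5, -0.2]
finger_gap: 0.0909
gripper_force: 0.0
```

Request:
apply_moves --pt "0 0 0 0 0 0 91" --pt "0 0 0 0 0 0 75" --pt "0 0 0 0 0 0 70" --pt "0 0 0 0 0 0 66" --newtons 15

```text
clock: 18.93
eef_pos: [0.5805, 0.1372, 0.1656]
ee_rot: [[-0.001, 1.0, 0.001], [1.0, 0.001, 0.0], [0.0, 0.001, -1.0]]
contact_force: [0.6, 0.7, -0.4]
finger_gap: 0.0756
gripper_force: 0.0
```

```bash
python3 -c "
from h import *
go([.5805,.137,.166],0)"
```

```text
t 18.93 shift mm [-0.2 -0.  -0.4] rot [ 0.0008 -0.0003  0.0011]
```

Positioned. Pinching.

Request:
apply_moves --pt "0 0 0 0 0 0 30" --pt "0 0 0 0 0 0 30" --pt "0 0 0 0 0 0 30" --pt "0 0 0 0 0 0 30" --pt "0 0 0 0 0 0 30" --newtons 35

```text
clock: 19.35
eef_pos: [0.5808, 0.1371, 0.1662]
ee_rot: [[-0.001, 1.0, 0.002], [1.0, 0.001, 0.0], [0.0, 0.002, -1.0]]
contact_force: [-2.8, -1.1, 7.8]
finger_gap: 0.042
gripper_force: 6.5
```

Request:
apply_moves --pt "0 0 0 0 0 0 30" --pt "0 0 0 0 0 0 30" --pt "0 0 0 0 0 0 30" --newtons 35

```text
clock: 19.6
eef_pos: [0.5805, 0.1372, 0.1662]
ee_rot: [[-0.001, 1.0, 0.001], [1.0, 0.001, 0.0], [0.0, 0.001, -1.0]]
contact_force: [-2.1, 0.1, 5.9]
finger_gap: 0.0387
gripper_force: 35.0
```

Both catches are home: 38.7 mm gap, 35 N. Lifting straight and slowly.

Request:
apply_moves --pt "0 0 -2 0 0 0 30" --pt "0 0 -5 0 0 0 30" --pt "0 0 -9 0 0 0 30" --pt "0 0 -13 0 0 0 30" --pt "0 0 -17 0 0 0 30"

```text
clock: 20.02
eef_pos: [0.58, 0.1371, 0.1823]
ee_rot: [[-0.001, 1.0, -0.0], [1.0, 0.001, -0.0], [-0.0, -0.0, -1.0]]
contact_force: [-0.5, -0.4, -1.1]
finger_gap: 0.0391
gripper_force: 35.0
```

```bash
python3 - <<'E'
from h import *
np.set_printoptions(precision=4,suppress=True)
s=manip.observe();print(s['contact_force'],s['finger_gap'],s['eef_pos'])
for c in ['side','scene']:
  pic(c)
  for r in manip.landmark_of(c,'cassette_center')[:3]: print(c,np.array(r['location']))
go([.5805,.137,.25],0)
E
```

```text
[-0.5011 -0.4108 -1.057 ] 0.0390635449777111 [0.58   0.1371 0.1823]
side [0.5784 0.1344 0.2068]
scene [0.5825 0.1393 0.2077]
t 20.22 shift mm [ -0.1   0.3 -67.7] rot [ 0.0003 -0.0001  0.0009]
```

The cassette follows, its centre up 17 mm. Continuing to 84 mm.

Request:
apply_moves --pt "0 0 -4 0 0 0 30" --pt "0 0 -9 0 0 0 30" --pt "0 0 -14 0 0 0 30" --pt "0 0 -20 0 0 0 30" --pt "0 0 -26 0 0 0 30"

```text
clock: 20.63
eef_pos: [0.5802, 0.1371, 0.2089]
ee_rot: [[-0.001, 1.0, 0.0], [1.0, 0.001, 0.0], [0.0, 0.0, -1.0]]
contact_force: [0.1, 0.6, -1.7]
finger_gap: 0.0388
gripper_force: 35.0
```

Request:
apply_moves --pt "0 0 -8 0 0 0 30" --pt "0 0 -18 0 0 0 30" --pt "0 0 -28 0 0 0 30" --pt "0 0 -36 0 0 0 30" --pt "0 0 -42 0 0 0 30"

```text
clock: 21.05
eef_pos: [0.5807, 0.1372, 0.2519]
ee_rot: [[-0.001, 1.0, 0.002], [1.0, 0.001, 0.001], [0.001, 0.002, -1.0]]
contact_force: [0.7, -0.4, -1.8]
finger_gap: 0.0392
gripper_force: 35.0
```

Request:
apply_moves --pt "0 0 0 0 0 0 30" --pt "0 0 0 0 0 0 30" --pt "0 0 0 0 0 0 30" --pt "0 0 0 0 0 0 30" --pt "0 0 0 0 0 0 30"

```text
clock: 21.47
eef_pos: [0.5797, 0.137, 0.2495]
ee_rot: [[-0.001, 1.0, -0.001], [1.0, 0.001, -0.0], [-0.0, -0.001, -1.0]]
contact_force: [0.6, 0.0, -1.9]
finger_gap: 0.0391
gripper_force: 35.0
```

```bash
python3 - <<'E'
from h import *
np.set_printoptions(precision=4,suppress=True)
for c in ['side','scene','wrist']:
  d=pic(c)
  for q in ['cassette_center','cassette2_center','strap_center']:
    for r in manip.landmark_of(c,q)[:3]: print(c,q,round(r['conf'],2),np.array(r['location']))
s=manip.observe();print(s['contact_force'],s['finger_gap'],s['gripper_force'],s['eef_pos'],np.abs(s['qd']).max(),s['clock'])
E
```

```text
side cassette_center 0.58 [0.581  0.134  0.2721]
side cassette2_center 0.71 [0.579  0.069  0.1893]
side strap_center 0.83 [ 0.6596  0.3414 -0.0032]
side strap_center 0.64 [0.4832 0.2877 0.0051]
side strap_center 0.61 [ 0.5545 -0.3529  0.0043]
scene cassette_center 0.72 [0.5819 0.138  0.2785]
scene cassette_center 0.49 [ 0.4095 -0.092  -0.0015]
scene cassette2_center 0.57 [0.5796 0.0709 0.1893]
scene strap_center 0.66 [ 0.5531 -0.3579  0.004 ]
scene strap_center 0.63 [0.7293 0.1188 0.0053]
scene strap_center 0.39 [ 0.478   0.2905 -0.0001]
wrist cassette_center 0.62 [0.5779 0.135  0.2699]
wrist strap_center 0.91 [0.66   0.3378 0.0026]
wrist strap_center 0.86 [0.7281 0.1207 0.004 ]
wrist strap_center 0.65 [0.4785 0.2919 0.0046]
[-0.0224  0.1663 -0.467 ] 0.039240292552047064 34.97008681297302 [0.5801 0.1371 0.2502] 0.08430436369396792 22.0667
```

The cassette is held still with its centre at 0.273, the neighbour is seated at 0.189, and the strap is in the tray. Handing in.

```bash
python3 -c "
from h import *
print(manip.job_done())"
```

```text
the job is handed in; nothing more can be done
None
```

I've handed the job in, but no verdict came back: the strap lies flat in the tray's long compartment, and the cassette is held still about 5 cm above the box with its catches pinched (39 mm gap, 35 N); the other cassette was still seated, but I didn't re-measure the other things at the end.

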